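Close up the tin rack with its sliding stop

TASK

Close up the row of tins in the wooden rack: with the fingertips push the upright end stop along its rail towards the tins until its spring pin rides over the low ridge and drops into the notch of the dark steel clip, and do not shove it on over the high ridge. Push gently on the stop and let it move the tins along; pick nothing up, do not touch the tins, and leave the other things on the counter where they are. Finish with the pin seated in the notch, the tins upright in the rack and the hand clear.

Things in the scene. Friction and masses are not known exactly. Their poses are not given: they have to be found in the camera images.
- rack: Low light-wood tin rack fixed to the counter, 126 x 420 mm. Origin: centre of its underside; x points away from the robot, y along the channel: open end at +y, end wall (46 mm high) at -y. Base 12 mm thick; aluminium rail along the front at x = -53 mm, top at z = 24 mm; back wall at x = +57 mm, top at 28 mm. The channel between, 96 mm wide, is empty on the +y side of the stop.
- stop_push (a point): Middle of the stop's push face, 60 mm above the counter. The stop is an upright wooden plate across the channel, 86 mm wide, 10 mm thick, 14 to 84 mm above the counter; the point is on its +y face. Axes parallel to the rack's. Push to -y. Its metal pin housing over the front rail (57 mm to -x) carries a pin knob, top 72 mm above the counter.
- stop (a joint): Travel of the stop along the rack's -y axis, towards the tins (m), 0 to 0.19; starts at 0 to 0.04. It only slides, 95 to 175 mm to the notch. Sliding takes 1 to 2 N, plus up to about 2.5 N for each tin it pushes.
- pin_tip (a point): Lower tip of the upright spring pin (8 mm thick, round end) that the stop carries over the front rail. It runs level with the rail's top, 24 mm above the counter, is lifted 3 mm by the clip's low ridge and drops back in the notch.
- notch (a point): Bottom of the notch in the dark steel clip (40 mm long) on the front rail, 24 mm above the counter, axes as the rack's. The clip sits elsewhere along the rail each time and is fixed. The pin is seated with its tip at this point and then stays by itself. A low ridge (3 mm) 7 mm to +y takes 6 to 10 N in all to cross, felt from 14 mm before the notch; then the force drops to about 0.
- high_ridge (a point): Top of the clip's high ridge, 6 mm above the rail's top, 9 mm to -y of the notch. The seated pin rests against it: pushing on takes 12 to 17 N in all before the pin climbs it, so the force rises steeply again after the drop, at the seat.
- tin_a_mid (a point): Centre of the loose tin next to the stop: closed round food tin, 86 mm across, 40 mm high (0.16 to 0.33 kg), standing in the channel; the stop pushes it along.
- tin_b_mid (a point): Centre of the same kind of tin nearer the end wall.
- spice_jar_6_mid (a point): Bystander: centre of a spice jar, 46 mm across, 98 mm high, behind the rack.
- salt_shaker_mid (a point): Bystander: centre of a small shaker, 18 mm across, 40 mm high, behind the rack.
- pepper_shaker_mid (a point): Bystander: centre of the second small shaker, 18 mm across, 40 mm high, behind the rack.
- garlic_2_mid (a point): Bystander: centre of a garlic bulb, about 60 mm, left of the rack.
- lemon_1_mid (a point): Bystander: centre of a lemon, 78 x 55 x 56 mm, right of the rack.
Mind the look-alikes: they are no part of the job. Leave any pink look-alike of the part that bears tin_b_mid alone.

How it is judged:
By the outcome, as a careful person would: the job done as asked, in the order asked, and still so for the second after the job is handed in, with the robot touching nothing.
It also fails if it takes over 43 s, if anything falls off the work surface, if the arm or the gripper's body presses on something with over 40 N, if the wrist force passes 120 N, or if a joint passes its speed limit or range.

ROBOT

A 6-joint arm with a two-finger parallel gripper is mounted at the origin on a cart in front of the work surface, level with it; the furniture and walls round the work are solid. World frame = base frame: x ahead of the robot, y to its left, z up, the work surface at z = 0. Lengths are in mm, angles in rad, forces in N, time in s.
With the tool pointing down it reaches from about 325 to 900 mm from the base axis. Payload 6.1 kg.
Tool frame: the origin (TCP) lies at the very end of the fingers, on their centre line; the grasp point (between the pads) lies arm.hold_point_z behind it (arm.hold_point_z is the distance from the TCP to the grasp point, in mm); z points along the fingers, y is the line along which they close (so a half turn about z gives the same grasp; the last joint's range is limited). The gripper opens to 85 mm and grips with 20 to 120 N. Pads are 22 mm wide; open, the fingers measure 114 mm over their backs; the gripper's body (76 mm by 85 mm) begins 54 mm behind the grasp point. The pads swing forward as they close: fully open they stand 13 mm farther back than shut.
Start: joints at [-1.265, 0.22, 1.526, -0, 1.395, -0.126], TCP at [261.559, -567.629, 191.6] pointing down, gripper open.
Joint ranges: [-2.98, 2.98], [-0.91, 2.08], [0.09, 2.57], [-1.24, 4.39], [0.2, 2.65], [-2.68, 2.68]. Speed limits (rad/s): [2.57, 2.57, 3.01, 3.14, 3.14, 3.14].

INTERFACE

Orientations are given as a unit quaternion [w, x, y, z].
In Python, from plant import sensors, optics, ticket, search_frame, silhouettes, pinpoint, arm gives the robot as it stands. The module is installed in compiled form; this text tells all that it offers.
- The arm moves only by the tool play_rows, never from a script. Its argument "commands" is a list of rows, each an object with "linear": the shift along the world's x, y, z scaled (see below), a list of three; "turn": the turn about the world's z scaled (see below). In form: [{"linear": [dx, dy, dz], "turn": turn}, ...]. A call has 1 to 20 rows; each row is the pose to reach, as a shift and turn from the pose commanded when the call began; what a row does not reach only later rows make up. The controller multiplies each number of a shift by 0.08 m and each number of a turn by 90 degrees. A row lasts 1/12 s, in which the tool goes at most 41.7 mm and 7.16 degrees, less where a joint would pass 70% of its speed; a pose out of reach is approached as far as the arm can. A call with a number of a shift or a turn outside -1 to 1 is refused whole. A call with a gripper value outside its range is refused whole. "claw" is the finger opening in mm, from 0 to 85.4, set as the call begins (left out, the last holds). The fingers move at their own pace and stop on an object; "squeeze" is the grip in N (left out, the last holds). Time passes only in rows, so rows that repeat a pose let the fingers close. It gives the time, the measured TCP pose, the force, the opening and the grip force at its end, in the units of the state.
- sensors.get_obs(): the state, without advancing time (a new reading comes with each control period).
- optics.capture(name): name is "side" or "top" or "wrist"; returns (picture, depth): 420x560x3 uint8, red, green, blue; 420x560 float32, mm along the optical axis (not along the pixel's ray), 0 where there is no reading.
- optics.get_calibration(name): a dict with "camera_matrix" (3x3 intrinsics, pixels), "extrinsics" (4x4, takes a point from world to camera coordinates); the wrist camera has in their place "hand_eye" (4x4, takes a point from camera to tool coordinates, whose origin is the TCP and whose axes are the flange's). Camera axes: x right, y down, z forward; pixel columns grow to the right and rows downward; lengths in mm; the calibration is good to about 2 mm. The wrist camera is an equidistant fisheye: a pixel r from the principal point sees the ray r / f radians off the axis. A picture is of the moment at which its call begins: read the wrist's pose just before it. get_calibration takes no time and is no camera call.
- ticket.close_job(): hands the job in; it is judged then, once.
Trained networks look in the newest picture that a camera, given by its name, has taken for a name from the list of things; names that differ only in an ending like _2 or _b are one class to them, and where a whole thing is asked for, a point or a joint stands for the part that bears it (a point fixed in the world has none). Each returns a list of dicts, best first, with "p" (0 to 1); they miss things now and then, are a little off and sometimes report something else, mostly with a low value. They report only what shows in the picture. A call takes as long as a camera call. They do not tell look-alikes from the thing itself.
- search_frame(camera, name): "xyz" ([x, y, z] in mm, in world coordinates, good to about 4 mm: the middle of the surface that is visible of it).
- silhouettes(camera, name): "mask" (420x560 bool, what is visible of it).
- pinpoint(camera, name): "xyz" ([x, y, z] in mm, in world coordinates, good to about 4 mm: a listed point, or the origin of a listed thing).
The state is a dict: "clock": time; "joint_positions": joint angles; "joint_velocities": joint speeds; "joint_torque": joint torques, N m; "ee_pos": TCP position; "tool_rot": TCP orientation; "contact_force": force on the tool from outside, world axes, zero at the start; "wrist_torque": the same for the moment, N m; "width": finger opening in mm; "grip_force": force on a finger pad.
Only numpy, scipy, OpenCV 4.12 (cv2) and the standard library are available. Lean on these libraries where they do the work, as an engineer would, in place of code of your own. Each camera call takes 0.05 s, during which the arm holds its last target. There are 200 camera calls.

## Working session

There is one attempt and no reset: what is moved stays moved. The work goes in short steps, Python scripts to look and compute and a tool call to move; the robot and the scene stay as the last step left them, time stands still between calls to the robot, and variables do not carry over. Pictures are saved under pics/ and viewed, at most 10 in all, crops included, and the job is handed in when it is done.

Besides the shell and the picture viewer there is one more tool, called after "Call:" as a command line: name --argument value ..., lists and objects as JSON in quotes. play_rows: Moves the arm, as the interface text tells. Shifts and turns lie within -1 to 1; 1 stands for 0.08 m of shift or 90 degrees of turn. Its arguments: {"type":"object","properties":{"commands":{"type":"array"},"claw":{"type":"number"},"squeeze":{"type":"number"}},"required":["commands"]}

```bash
mkdir -p pics; python3 - <<'E'
from plant import *
import cv2
o=sensors.get_obs();print({k:o[k] for k in('clock','ee_pos','tool_rot','contact_force','width')})
for c in('top','side'):
    im,d=optics.capture(c);cv2.imwrite(f'pics/{c}0.png',im[:,:,::-1])
    for n in('rack','stop_push','pin_tip','notch','high_ridge','tin_a_mid'):
        print(c,n,[(round(r['p'],2),[round(float(v)) for v in r['xyz']]) for r in pinpoint(c,n)[:4]])
E
```

```text
{'clock': 0.0, 'ee_pos': array([ 261.37857525, -566.97900959,  190.51291949]), 'tool_rot': array([-9.60657443e-04,  9.76779935e-01,  2.14242922e-01, -7.57582831e-05]), 'contact_force': array([ 0.37009143, -0.29417263, -0.1455087 ]), 'width': 84.98848552814076}
top rack [(0.6, [456, -40, 4])]
top stop_push [(0.45, [442, 110, 57])]
top pin_tip []
top notch []
top high_ridge []
top tin_a_mid []
side rack [(0.9, [455, -42, -4])]
side stop_push [(0.87, [448, 110, 59]), (0.67, [402, -21, 21])]
side pin_tip [(0.56, [391, 101, 25])]
side notch [(0.56, [404, -20, 23])]
side high_ridge [(0.38, [402, -30, 34])]
side tin_a_mid [(0.88, [461, -13, 27])]
```

View pics/top0.png

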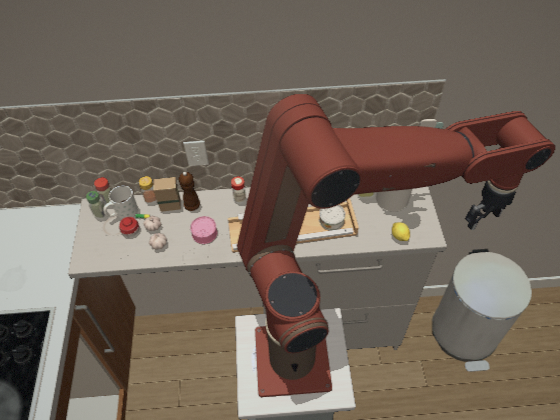

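View pics/side0.png

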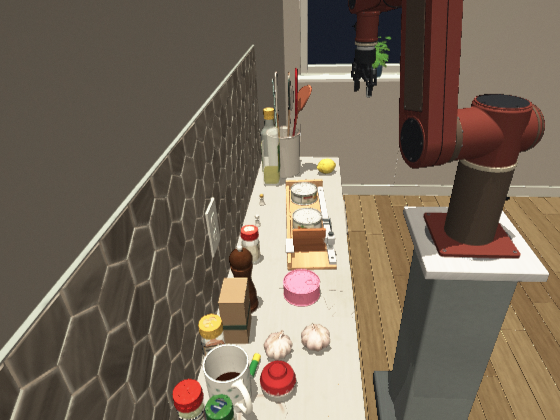

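Top: the arm hides most of the rack (columns 230–355, row ~225), and there is a pink look-alike tin at (203,230). Side: the stop is the upright brown plate at (308,240), its pin housing is at (331,240), and the two tins are at (307,217) and (303,190). The pink tin at (302,287) stands outside the open end, so it stays untouched. I'll move the arm to the open end at a safe height while turning the hand.

Call:
play_rows --commands '[{"linear": [0.1, 0.5, 0], "turn": 0.07}, {"linear": [0.19, 1, 0], "turn": 0.15}]' --claw 0 --squeeze 20

```text
clock: 0.87
ee_pos: [276.2, -487.5, 190.2]
tool_rot: [-0.001, 0.945, 0.328, -0.0]
contact_force: [1.1, 0.2, 0.7]
width: 63.9
grip_force: 0.0
```

Call:
play_rows --commands '[{"linear": [0.1, 0.5, 0], "turn": 0.07}, {"linear": [0.19, 1, 0], "turn": 0.15}]'

```text
clock: 1.03
ee_pos: [291.9, -406.0, 191.2]
tool_rot: [-0.0, 0.899, 0.438, 0.0]
contact_force: [-0.1, -0.3, 1.2]
width: 38.6
grip_force: 0.0
```

Call:
play_rows --commands '[{"linear": [0.1, 0.5, 0], "turn": 0.07}, {"linear": [0.19, 1, 0], "turn": 0.15}]'

```text
clock: 1.2
ee_pos: [307.2, -325.9, 191.6]
tool_rot: [0.0, 0.841, 0.54, 0.0]
contact_force: [1.4, -0.2, 0.6]
width: 12.3
grip_force: 0.0
```

Call:
play_rows --commands '[{"linear": [0.1, 0.5, 0], "turn": 0.07}, {"linear": [0.19, 1, 0], "turn": 0.15}]'

```text
clock: 1.37
ee_pos: [322.4, -245.9, 191.7]
tool_rot: [0.0, 0.772, 0.635, 0.0]
contact_force: [0.6, -0.6, -0.0]
width: -0.2
grip_force: 0.0
```

Call:
play_rows --commands '[{"linear": [0.1, 0.5, 0], "turn": 0.07}, {"linear": [0.19, 1, 0], "turn": 0.15}]'

```text
clock: 1.53
ee_pos: [337.6, -165.9, 191.8]
tool_rot: [0.001, 0.693, 0.721, 0.0]
contact_force: [1.5, 0.6, -0.1]
width: -0.0
grip_force: 0.0
```

Call:
play_rows --commands '[{"linear": [0.1, 0.5, 0], "turn": 0}, {"linear": [0.19, 1, 0], "turn": 0}]'

```text
clock: 1.7
ee_pos: [352.8, -85.9, 192.0]
tool_rot: [0.001, 0.694, 0.72, 0.0]
contact_force: [0.7, 0.2, -0.0]
width: 0.1
grip_force: 0.0
```

Call:
play_rows --commands '[{"linear": [0.1, 0.5, 0], "turn": 0}, {"linear": [0.19, 1, 0], "turn": 0}]'

```text
clock: 1.87
ee_pos: [368.1, -5.8, 192.2]
tool_rot: [0.001, 0.695, 0.719, 0.001]
contact_force: [1.1, 0.2, 1.1]
width: -0.1
grip_force: 0.0
```

Call:
play_rows --commands '[{"linear": [0.1, 0.5, 0], "turn": 0}, {"linear": [0.19, 1, 0], "turn": 0}]'

```text
clock: 2.03
ee_pos: [383.3, 74.5, 192.2]
tool_rot: [0.001, 0.694, 0.72, 0.001]
contact_force: [1.2, -1.3, -0.7]
width: 0.4
grip_force: 0.0
```

Call:
play_rows --commands '[{"linear": [0.1, 0.5, 0], "turn": 0}, {"linear": [0.19, 1, 0], "turn": 0}, {"linear": [0.19, 1, 0], "turn": 0}, {"linear": [0.19, 1, 0], "turn": 0}]'

```text
clock: 2.37
ee_pos: [397.9, 154.4, 191.5]
tool_rot: [-0.0, 0.692, 0.722, -0.0]
contact_force: [0.3, -0.1, -0.6]
width: -0.2
grip_force: 0.0
```

```bash
python3 - <<'E'
from plant import *
import cv2, numpy as np
np.set_printoptions(suppress=True,precision=1)
print(optics.get_calibration('wrist')['hand_eye'],arm.hold_point_z)
for c in('wrist','side','top'):
    im,d=optics.capture(c);cv2.imwrite(f'pics/{c}1.png',im[:,:,::-1])
    np.save(f'{c}1.npy',d)
    for n in('rack','stop_push','pin_tip','notch','high_ridge','tin_a_mid'):
        print(c,n,[(round(r['p'],2),[round(float(v)) for v in r['xyz']]) for r in pinpoint(c,n)[:4]])
im=cv2.imread('pics/side1.png');cv2.imwrite('pics/side1c.png',cv2.resize(im[150:310,240:380],None,fx=4,fy=3.75,interpolation=cv2.INTER_CUBIC))
E
```

```text
[[  -0.    -1.    -0.3   75. ]
 [   1.    -0.    -0.     0.3]
 [  -0.    -0.3    1.  -181.4]
 [   0.     0.     0.     1. ]] 18.700000000000003
wrist rack []
wrist stop_push [(0.88, [448, 108, 56])]
wrist pin_tip []
wrist notch []
wrist high_ridge [(0.67, [454, -13, 30])]
wrist tin_a_mid [(0.56, [451, -11, 27])]
side rack [(0.66, [453, -42, -2])]
side stop_push [(0.98, [447, 105, 58])]
side pin_tip [(0.56, [392, 102, 24])]
side notch [(0.43, [470, -173, 27]), (0.38, [399, -22, 20])]
side high_ridge [(0.62, [400, -28, 33])]
side tin_a_mid [(0.66, [457, -16, 32])]
top rack [(0.79, [457, -38, 4])]
top stop_push []
top pin_tip [(0.67, [609, -157, 21])]
top notch []
top high_ridge []
top tin_a_mid [(0.45, [454, -14, 34])]
```

View pics/wrist1.png

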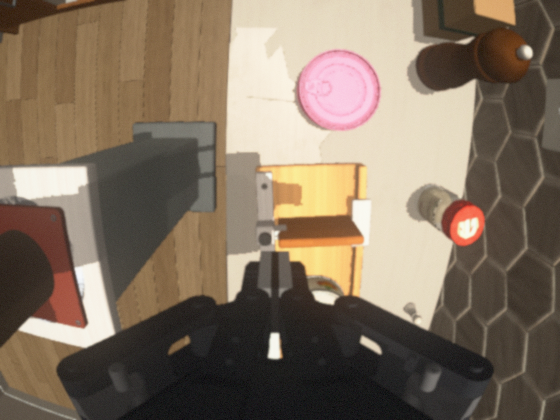

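View pics/side1c.png

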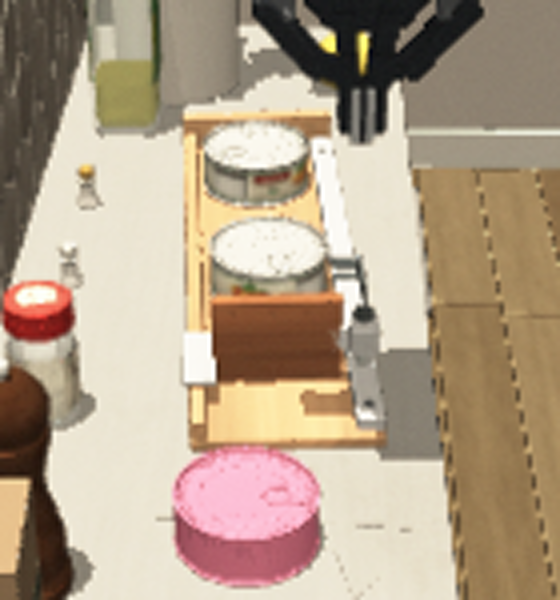

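Wrist: the stop is the brown bar at (320,232), its pin housing is at (265,235), and the pink tin at (340,90) is outside the rack. Crop: the dark clip is at (345,268) on the front rail, the pin knob at (365,320), both pale tins are in the channel, and the pink look-alike is at (247,515). Only the plate at (275,335) fits the stop. Next I'll measure the rack yaw and the face from depth.

```bash
python3 - <<'E'
from plant import *
import cv2, numpy as np
np.set_printoptions(suppress=True,precision=1)
c=optics.get_calibration('side');K=np.array(c['camera_matrix']);E=np.linalg.inv(np.array(c['extrinsics']))
d=np.load('side1.npy');v,u=np.mgrid[:420,:560]
P=np.stack([(u-K[0,2])/K[0,0]*d,(v-K[1,2])/K[1,1]*d,d,np.ones_like(d)],-1)@E.T;P=P[...,:3]
im=cv2.imread('pics/side1.png').astype(int)
x,y,z=P[...,0],P[...,1],P[...,2]
m=(d>0)&(z>35)&(z<78)&(abs(y-108)<15)&(x>412)&(x<485)
a=np.polyfit(x[m],y[m],1);print('face n',m.sum(),a,'yaw',np.degrees(np.arctan(a[0])),'y at 447',np.polyval(a,447),y[m].std())
# rail/backwall edges : outer front rack side top z~24
for lo,hi,n in((380,420,'rail'),(490,530,'back')):
    m=(d>0)&(z>19)&(z<32)&(x>lo)&(x<hi)&(y<150)&(y>-240)
    a=np.polyfit(y[m],x[m],1);r=x-np.polyval(a,y);print(n,m.sum(),a,'yaw',-np.degrees(np.arctan(a[0])),r[m].std())
m=(d>0)&(im.sum(-1)<240)&(z>15)&(z<50)&(abs(x-400)<25)&(y<75)&(y>-230)
print('dark',m.sum(),P[m][::max(1,m.sum()//25)])
m=(d>0)&(abs(x-385)<25)&(y<140)&(y>60)&(z>60)&(z<80);print('knob',P[m].mean(0) if m.any() else 0,P[m].std(0))
E
```

```text
face n 377 [ 0.1 75.8] yaw 4.454476389864354 y at 447 110.59463389909133 2.2384677053439668
rail 407 [ -0.1 400.7] yaw 3.480757569283853 7.938283951497292
back 226 [ -0.1 507.4] yaw 3.72270667937007 6.73240925444497
dark 8 [[390.6 -28.3  25.8]
 [417.3   4.1  42.9]
 [390.5 -27.5  22.8]
 [390.5 -25.3  20.8]
 [390.4 -25.6  17.1]
 [388.4   1.   27.8]
 [388.3  -0.1  23.6]
 [388.   -3.1  18.1]]
knob [394.7 106.2  67.2] [7.8 3.6 5.3]
```

Call:
play_rows --commands '[{"linear": [0.28, 0, -0.4], "turn": 0.023}, {"linear": [0.56, 0, -0.8], "turn": 0.023}, {"linear": [0.56, 0, -1], "turn": 0.023}]'

```text
clock: 3.67
ee_pos: [444.4, 151.9, 108.4]
tool_rot: [-0.0, 0.681, 0.732, -0.001]
contact_force: [-0.5, 0.2, -0.1]
width: -0.2
grip_force: 0.0
```

Call:
play_rows --commands '[{"linear": [0, 0, -0.3], "turn": 0}, {"linear": [0, 0, -0.6], "turn": 0}, {"linear": [0, 0, -0.82], "turn": 0}, {"linear": [0, 0, -0.82], "turn": 0}, {"linear": [0, 0, -0.82], "turn": 0}]'

```text
clock: 4.08
ee_pos: [442.2, 152.2, 45.3]
tool_rot: [-0.001, 0.681, 0.732, -0.001]
contact_force: [0.7, 0.1, -0.2]
width: -0.3
grip_force: 0.0
```

```bash
python3 - <<'E'
from plant import *
import cv2
print(sensors.get_obs()['contact_force'])
im,d=optics.capture('side');im=im[:,:,::-1];cv2.imwrite('pics/side2c.png',cv2.resize(im[150:310,240:380],None,fx=4,fy=3.75,interpolation=cv2.INTER_CUBIC))
E
```

```text
[ 0.65624272  0.13588005 -0.18818822]
```

View pics/side2c.png

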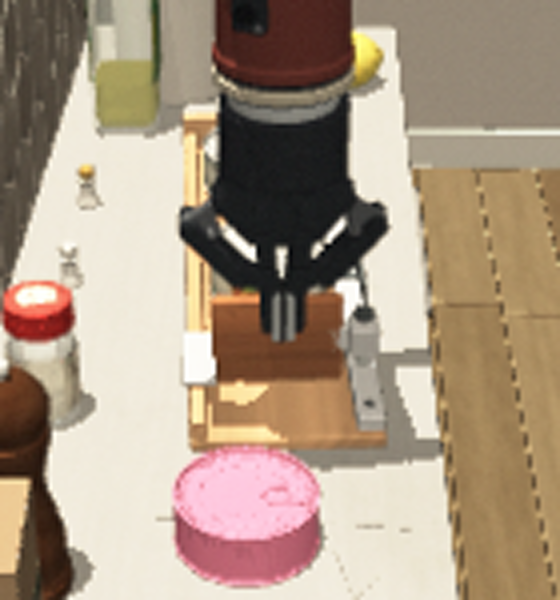

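The closed fingers at (285,315) stand centred before the stop plate and clear of the housing. I'll push along the rack's -y direction, which has a yaw of about 4.5°.

Call:
play_rows --commands '[{"linear": [0.008, -0.1, 0], "turn": 0}, {"linear": [0.016, -0.2, 0], "turn": 0}, {"linear": [0.02, -0.26, 0], "turn": 0}, {"linear": [0.025, -0.32, 0], "turn": 0}, {"linear": [0.03, -0.38, 0], "turn": 0}, {"linear": [0.034, -0.44, 0], "turn": 0}, {"linear": [0.039, -0.5, 0], "turn": 0}, {"linear": [0.044, -0.57, 0], "turn": 0}, {"linear": [0.05, -0.64, 0], "turn": 0}, {"linear": [0.055, -0.7, 0], "turn": 0}]'

```text
clock: 4.97
ee_pos: [447.6, 95.8, 46.0]
tool_rot: [-0.0, 0.681, 0.732, -0.0]
contact_force: [-0.2, -0.5, 0.5]
width: -0.0
grip_force: 0.0
```

Call:
play_rows --commands '[{"linear": [0.005, -0.06, 0], "turn": 0}, {"linear": [0.009, -0.12, 0], "turn": 0}, {"linear": [0.014, -0.18, 0], "turn": 0}, {"linear": [0.019, -0.24, 0], "turn": 0}, {"linear": [0.023, -0.3, 0], "turn": 0}, {"linear": [0.027, -0.35, 0], "turn": 0}, {"linear": [0.031, -0.4, 0], "turn": 0}, {"linear": [0.035, -0.45, 0], "turn": 0}, {"linear": [0.039, -0.5, 0], "turn": 0}]'

```text
clock: 5.72
ee_pos: [450.7, 56.0, 46.0]
tool_rot: [-0.0, 0.681, 0.732, -0.0]
contact_force: [0.7, -0.8, 0.2]
width: 0.1
grip_force: 0.0
```

```bash
cat > look.py <<'E'
from plant import *
o=sensors.get_obs();print(o['ee_pos'].round(1),o['contact_force'].round(1))
im,d=optics.capture('side')
for n in('stop_push','pin_tip','notch','high_ridge','tin_a_mid'):
    print(n,[(round(r['p'],2),[round(float(v)) for v in r['xyz']]) for r in pinpoint('side',n)[:4]])
E
python3 look.py
```

```text
[450.7  56.   46. ] [ 0.7 -0.8  0.2]
stop_push [(0.79, [446, 108, 58])]
pin_tip [(0.51, [392, 101, 26])]
notch [(0.55, [400, -18, 21]), (0.31, [446, 107, 58])]
high_ridge [(0.43, [402, -26, 33])]
tin_a_mid [(0.87, [459, -15, 31])]
```

```bash
python3 - <<'E'
from plant import *
import cv2
im,d=optics.capture('side');im=im[:,:,::-1];cv2.imwrite('pics/side3c.png',cv2.resize(im[110:310,220:400],None,fx=3,fy=3,interpolation=cv2.INTER_CUBIC))
E
```

```text
(no output)
```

View pics/side3c.png

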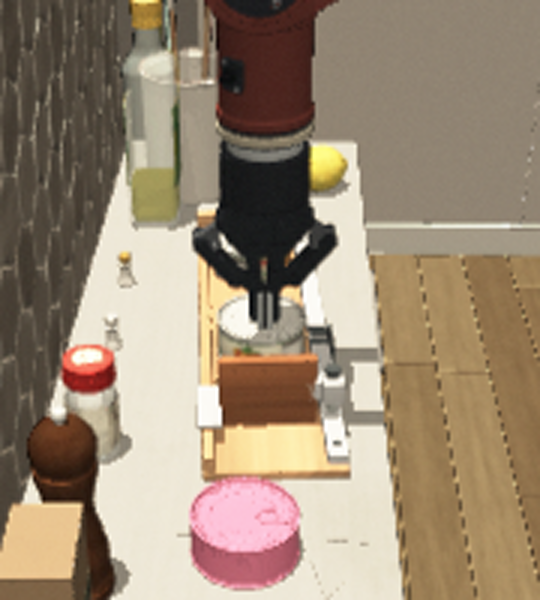

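The hand is past the stop with no force felt, at (265,320) over tin A, and the stop has not moved. The fingertips look higher than the stated TCP. I'll check the tip against depth before doing anything else.

```bash
python3 - <<'E'
from plant import *
import cv2, numpy as np
np.set_printoptions(suppress=True,precision=1)
o=sensors.get_obs();print(o['clock'],o['ee_pos'],o['tool_rot'],o['joint_positions'],o['contact_force'],o['width'])
c=optics.get_calibration('side');K=np.array(c['camera_matrix']);E=np.linalg.inv(np.array(c['extrinsics']))
print('cam',E[:3,3])
im,d=optics.capture('side')
def p(u,v):
    return (E@np.array([(u-K[0,2])/K[0,0]*d[v,u],(v-K[1,2])/K[1,1]*d[v,u],d[v,u],1]))[:3]
for v in range(196,246,3): print(v,p(308,v),p(312,v),im[v,308])
q=np.linalg.inv(E)@np.append(o['ee_pos'],1);q=K@q[:3];print('TCP px',q[:2]/q[2])
E
```

```text
6.0667 [450.7  56.6  46. ] [-0.   0.7  0.7  0. ] [-0.  -0.   2.1  0.   1.1 -0.1] [ 0.2 -0.1  0.4] -0.15336954116624313
cam [431.6 959.8 665.2]
196 [ 454.6 -134.5   45.6] [440.   74.  163.8] [104  84  62]
199 [ 454.5 -134.9   34.5] [440.   73.7 154.8] [134 118  92]
202 [ 454.6 -137.5   22. ] [439.9  67.3 142.2] [109 103  82]
205 [450.6  51.9 123.8] [439.9  68.8 134.1] [23 23 23]
208 [450.2  69.2 125.1] [439.9  60.3 119.9] [45 43 41]
211 [450.1  69.6 116.1] [439.8  60.3 110.6] [43 42 40]
214 [450.2  66.1 104.7] [439.7  60.5 101.4] [41 40 39]
217 [450.1  65.7  95. ] [439.6  59.5  91.3] [44 44 41]
220 [451.2  13.   51.4] [440.   11.9  50.9] [171 164 147]
223 [450.8  30.8  53. ] [439.7  29.1  52.1] [166 158 142]
226 [450.7  33.1  44.5] [439.7  25.1  39.4] [195 184 153]
229 [449.2 106.7  84.5] [438.9 103.8  82.8] [232 154  93]
232 [449.  113.5  79.8] [438.8 110.1  77.7] [134  81  49]
235 [449.1 109.2  67.4] [438.7 110.8  68.8] [131  78  48]
238 [448.9 113.5  60.9] [438.6 110.9  59.3] [113  66  41]
241 [449.  108.8  48. ] [438.5 109.8  49. ] [110  67  41]
244 [449.  109.3  38.6] [438.4 112.5  41.2] [101  60  36]
TCP px [307.8 230.3]
```

```bash
python3 - <<'E'
from plant import *
import cv2, numpy as np
np.set_printoptions(suppress=True,precision=1)
c=optics.get_calibration('side');K=np.array(c['camera_matrix']);E=np.linalg.inv(np.array(c['extrinsics']))
v,u=np.mgrid[:420,:560]
def low(d,T):
    P=np.stack([(u-K[0,2])/K[0,0]*d,(v-K[1,2])/K[1,1]*d,d,np.ones_like(d)],-1)@E.T
    m=(d>0)&(abs(P[...,0]-T[0])<18)&(abs(P[...,1]-T[1])<22)&(P[...,2]>60)
    Q=P[m][:,:3];Q=Q[Q[:,2].argsort()];print(T,len(Q),Q[:6])
low(np.load('side1.npy'),(397.9,154.4,191.5))
im,d=optics.capture('side');o=sensors.get_obs();low(d,o['ee_pos'])
E
```

```text
(397.9, 154.4, 191.5) 742 [[405.4 155.3 231.1]
 [401.  159.1 233.3]
 [392.1 159.8 233.7]
 [394.4 160.9 234.3]
 [405.5 156.4 234.3]
 [396.7 162.5 235.2]]
[450.6  56.5  46. ] 490 [[452.8  66.3  89. ]
 [450.1  66.4  89.2]
 [455.4  66.6  89.2]
 [444.8  66.8  89.6]
 [447.4  69.   90.9]
 [439.6  60.5  91.9]]
```

The tips are really about 42–43 mm above the reported TCP, by the same amount at both heights. They passed just over the stop and touched nothing. I'll lift, go back, and come down about 40 mm lower.

Call:
play_rows --commands '[{"linear": [0, 0, 0.25], "turn": 0}, {"linear": [-0.02, 0.3, 0.3], "turn": 0}, {"linear": [-0.05, 0.65, 0.3], "turn": 0}, {"linear": [-0.078, 1, 0.3], "turn": 0}]'

```text
clock: 6.5
ee_pos: [445.0, 137.1, 70.8]
tool_rot: [0.001, 0.682, 0.732, 0.001]
contact_force: [-0.3, 0.2, 0.0]
width: 0.0
grip_force: 0.0
```

Call:
play_rows --commands '[{"linear": [-0.02, 0.2, 0], "turn": 0}, {"linear": [-0.02, 0.2, 0], "turn": 0}, {"linear": [-0.02, 0.2, -0.4], "turn": 0}, {"linear": [-0.02, 0.2, -0.76], "turn": 0}, {"linear": [-0.02, 0.2, -0.76], "turn": 0}, {"linear": [-0.02, 0.2, -0.76], "turn": 0}]'

```text
clock: 7.0
ee_pos: [440.8, 151.6, 7.9]
tool_rot: [-0.001, 0.681, 0.732, -0.002]
contact_force: [0.4, 0.2, -0.0]
width: 0.3
grip_force: 0.0
```

```bash
python3 - <<'E'
from plant import *
import cv2, numpy as np
np.set_printoptions(suppress=True,precision=1)
c=optics.get_calibration('side');K=np.array(c['camera_matrix']);E=np.linalg.inv(np.array(c['extrinsics']))
v,u=np.mgrid[:420,:560];im,d=optics.capture('side');o=sensors.get_obs();T=o['ee_pos'];print(T,o['contact_force'])
P=np.stack([(u-K[0,2])/K[0,0]*d,(v-K[1,2])/K[1,1]*d,d,np.ones_like(d)],-1)@E.T
m=(d>0)&(abs(P[...,0]-T[0])<18)&(abs(P[...,1]-T[1])<22)&(P[...,2]>20)
Q=P[m][:,:3];Q=Q[Q[:,2].argsort()];print(Q[:5])
E
```

```text
[442.7 151.9   9.5] [0.8 0.2 0.3]
[[448.  154.   49.6]
 [445.3 159.7  50.9]
 [435.3 162.6  53.4]
 [437.8 162.9  53.6]
 [440.3 163.1  53.7]]
```

Tip at z≈50 mm. Push.

Call:
play_rows --commands '[{"linear": [0.008, -0.1, 0], "turn": 0}, {"linear": [0.016, -0.2, 0], "turn": 0}, {"linear": [0.02, -0.26, 0], "turn": 0}, {"linear": [0.025, -0.32, 0], "turn": 0}, {"linear": [0.03, -0.38, 0], "turn": 0}, {"linear": [0.034, -0.44, 0], "turn": 0}, {"linear": [0.037, -0.48, 0], "turn": 0}, {"linear": [0.04, -0.52, 0], "turn": 0}]'

```text
clock: 7.72
ee_pos: [446.3, 110.5, 9.4]
tool_rot: [0.0, 0.681, 0.732, 0.0]
contact_force: [0.2, 0.7, 0.4]
width: -0.1
grip_force: 0.6
```

Call:
play_rows --commands '[{"linear": [0.005, -0.06, 0], "turn": 0}, {"linear": [0.009, -0.12, 0], "turn": 0}, {"linear": [0.014, -0.18, 0], "turn": 0}, {"linear": [0.019, -0.24, 0], "turn": 0}, {"linear": [0.023, -0.3, 0], "turn": 0}, {"linear": [0.027, -0.35, 0], "turn": 0}, {"linear": [0.031, -0.4, 0], "turn": 0}, {"linear": [0.035, -0.45, 0], "turn": 0}, {"linear": [0.039, -0.5, 0], "turn": 0}]'

```text
clock: 8.47
ee_pos: [449.2, 70.4, 9.2]
tool_rot: [-0.0, 0.681, 0.732, 0.0]
contact_force: [-0.2, 1.6, -0.1]
width: -0.1
grip_force: 0.6
```

```bash
python3 look.py
```

```text
[449.2  70.4   9.2] [-0.2  1.6 -0.1]
stop_push [(0.56, [451, 57, 57])]
pin_tip [(0.49, [609, -31, 17]), (0.41, [394, 53, 24])]
notch [(0.37, [403, -21, 22]), (0.23, [452, -42, -4])]
high_ridge [(0.54, [402, -30, 31]), (0.41, [394, 50, 23]), (0.17, [603, -158, 22])]
tin_a_mid [(0.55, [457, -16, 30])]
```

Call:
play_rows --commands '[{"linear": [0.005, -0.06, 0], "turn": 0}, {"linear": [0.009, -0.12, 0], "turn": 0}, {"linear": [0.014, -0.18, 0], "turn": 0}, {"linear": [0.019, -0.24, 0], "turn": 0}, {"linear": [0.023, -0.3, 0], "turn": 0}, {"linear": [0.028, -0.36, 0], "turn": 0}, {"linear": [0.033, -0.42, 0], "turn": 0}, {"linear": [0.037, -0.48, 0], "turn": 0}, {"linear": [0.039, -0.5, 0], "turn": 0}, {"linear": [0.039, -0.5, 0], "turn": 0}]'

```text
clock: 9.6
ee_pos: [452.5, 30.1, 9.3]
tool_rot: [0.0, 0.681, 0.732, -0.0]
contact_force: [-0.2, 0.3, -0.5]
width: 0.0
grip_force: 0.0
```

Call:
play_rows --commands '[{"linear": [0.002, -0.03, 0], "turn": 0}, {"linear": [0.004, -0.05, 0], "turn": 0}, {"linear": [0.004, -0.05, 0], "turn": 0}]'

```text
clock: 9.85
ee_pos: [452.8, 26.5, 9.3]
tool_rot: [0.0, 0.681, 0.732, 0.0]
contact_force: [0.5, 0.2, -0.7]
width: 0.3
grip_force: 0.1
```

```bash
python3 look.py
```

```text
[452.8  26.5   9.3] [ 0.5  0.2 -0.7]
stop_push [(0.87, [455, 14, 59])]
pin_tip [(0.43, [398, 9, 25]), (0.26, [452, -42, -3])]
notch []
high_ridge []
tin_a_mid []
```

Call:
play_rows --commands '[{"linear": [0.004, -0.05, 0], "turn": 0}, {"linear": [0.008, -0.1, 0], "turn": 0}, {"linear": [0.008, -0.1, 0], "turn": 0}]'

```text
clock: 10.4
ee_pos: [453.3, 18.1, 9.2]
tool_rot: [0.0, 0.681, 0.732, -0.0]
contact_force: [0.3, 0.8, -0.5]
width: 0.1
grip_force: 0.0
```

Call:
play_rows --commands '[{"linear": [0.002, -0.025, 0], "turn": 0}, {"linear": [0.002, -0.025, 0], "turn": 0}]'

```text
clock: 10.57
ee_pos: [453.5, 16.4, 9.2]
tool_rot: [0.0, 0.681, 0.732, -0.0]
contact_force: [0.0, -1.1, 0.2]
width: 0.0
grip_force: 0.1
```

Call:
play_rows --commands '[{"linear": [0.002, -0.025, 0], "turn": 0}, {"linear": [0.002, -0.025, 0], "turn": 0}]'

```text
clock: 10.73
ee_pos: [453.6, 14.9, 9.2]
tool_rot: [-0.0, 0.681, 0.732, 0.0]
contact_force: [-0.5, 3.6, 0.8]
width: 0.4
grip_force: 1.4
```

Call:
play_rows --commands '[{"linear": [0.002, -0.025, 0], "turn": 0}, {"linear": [0.002, -0.025, 0], "turn": 0}]'

```text
clock: 10.9
ee_pos: [453.7, 13.5, 9.2]
tool_rot: [-0.001, 0.681, 0.732, 0.001]
contact_force: [-0.4, 5.5, 1.6]
width: -0.2
grip_force: 2.8
```

Call:
play_rows --commands '[{"linear": [0.002, -0.025, 0], "turn": 0}, {"linear": [0.002, -0.025, 0], "turn": 0}]'

```text
clock: 11.07
ee_pos: [453.9, 11.2, 9.3]
tool_rot: [-0.0, 0.681, 0.732, 0.0]
contact_force: [0.1, 4.2, 1.3]
width: -0.5
grip_force: 2.1
```

Call:
play_rows --commands '[{"linear": [0.002, -0.025, 0], "turn": 0}, {"linear": [0.002, -0.025, 0], "turn": 0}]'

```text
clock: 11.23
ee_pos: [454.1, 8.4, 9.2]
tool_rot: [0.0, 0.681, 0.732, -0.0]
contact_force: [0.1, 1.7, -0.1]
width: -0.0
grip_force: 0.7
```

Call:
play_rows --commands '[{"linear": [0.002, -0.025, 0], "turn": 0}, {"linear": [0.002, -0.025, 0], "turn": 0}]'

```text
clock: 11.4
ee_pos: [454.2, 6.1, 9.2]
tool_rot: [0.0, 0.681, 0.732, -0.0]
contact_force: [0.5, -1.0, -0.6]
width: -0.1
grip_force: 0.0
```

```bash
python3 look.py; python3 - <<'E'
from plant import *
import cv2
im,d=optics.capture('side');im=im[:,:,::-1];cv2.imwrite('pics/side4c.png',cv2.resize(im[170:260,270:360],None,fx=6,fy=6,interpolation=cv2.INTER_CUBIC))
E
```

```text
[454.2   6.1   9.2] [ 0.5 -1.  -0.6]
stop_push []
pin_tip [(0.37, [402, -19, 24])]
notch [(0.55, [399, -18, 21])]
high_ridge [(0.54, [400, -27, 36])]
tin_a_mid []
```

View pics/side4c.png

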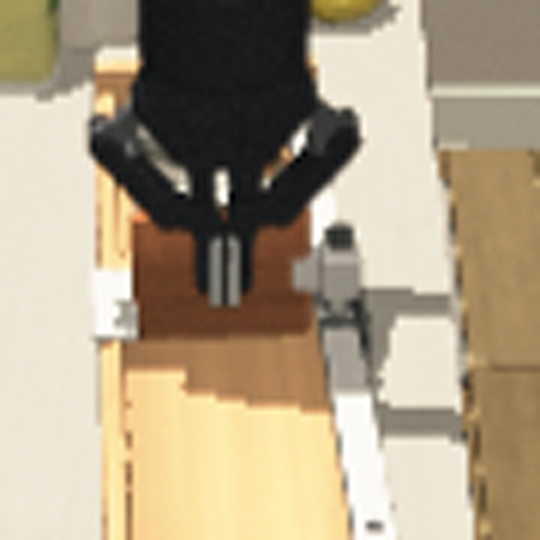

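The crop shows the housing at (335,280) over the dark clip at (345,310). The force rose to about 5.5 N and then dropped to about 0, so I'll measure the plate face by depth.

```bash
cat > face.py <<'E'
from plant import *
import numpy as np
np.set_printoptions(suppress=True,precision=1)
c=optics.get_calibration('side');K=np.array(c['camera_matrix']);E=np.linalg.inv(np.array(c['extrinsics']))
v,u=np.mgrid[:420,:560];im,d=optics.capture('side');T=sensors.get_obs()['ee_pos']
def go(d):
    P=np.stack([(u-K[0,2])/K[0,0]*d,(v-K[1,2])/K[1,1]*d,d,np.ones_like(d)],-1)@E.T
    x,y,z=P[...,0],P[...,1],P[...,2]
    q=y-np.tan(np.radians(4.45))*(x-447)
    for y0 in (110.5,T[1]-15):
        m=(d>0)&(z>30)&(z<45)&(abs(q-y0)<18)&(x>415)&(x<490)
        if m.sum()>20:print('face at x=447',m.sum(),np.median(q[m]))
        m=(d>0)&(z>45)&(z<69)&(abs(q-y0)<22)&(x<y0*-.0776+412)&(x>y0*-.0776+380)
        if m.sum()>5:print('housing',m.sum(),np.median(x[m]),np.median(q[m]),q[m].max())
go(np.load('side1.npy'));go(d);print(T)
E
python3 face.py
```

```text
face at x=447 134 110.81080404453203
housing 77 392.0183539144971 114.51363479263611 120.34998948901814
face at x=447 93 -10.251654734882262
housing 63 403.0808791436846 -5.999137165514922 -1.0196372100981708
[454.1   6.7   9.2]
```

The stop jumped about 3 mm ahead of the finger, which fits the pin dropping into the notch (pin y≈-19, notch y≈-20). I'll confirm with 1–2 mm nudges.

Call:
play_rows --commands '[{"linear": [0.001, -0.02, 0], "turn": 0}, {"linear": [0.001, -0.02, 0], "turn": 0}]'

```text
clock: 11.97
ee_pos: [454.3, 5.0, 9.2]
tool_rot: [0.0, 0.681, 0.732, -0.0]
contact_force: [0.3, 0.4, -0.0]
width: -0.3
grip_force: 0.0
```

Call:
play_rows --commands '[{"linear": [0.001, -0.015, 0], "turn": 0}, {"linear": [0.001, -0.015, 0], "turn": 0}]'

```text
clock: 12.13
ee_pos: [454.4, 3.8, 9.2]
tool_rot: [0.0, 0.681, 0.732, -0.0]
contact_force: [0.9, -0.3, 0.4]
width: 0.5
grip_force: 0.0
```

Call:
play_rows --commands '[{"linear": [0.001, -0.015, 0], "turn": 0}, {"linear": [0.001, -0.015, 0], "turn": 0}]'

```text
clock: 12.3
ee_pos: [454.5, 2.6, 9.2]
tool_rot: [0.0, 0.681, 0.732, -0.0]
contact_force: [0.5, 0.2, 0.5]
width: -0.0
grip_force: 0.0
```

Call:
play_rows --commands '[{"linear": [0.001, -0.012, 0], "turn": 0}, {"linear": [0.001, -0.012, 0], "turn": 0}]'

```text
clock: 12.47
ee_pos: [454.6, 1.7, 9.2]
tool_rot: [0.0, 0.681, 0.732, -0.0]
contact_force: [-0.1, -0.1, 0.5]
width: -0.0
grip_force: 0.0
```

Call:
play_rows --commands '[{"linear": [0.001, -0.012, 0], "turn": 0}, {"linear": [0.001, -0.012, 0], "turn": 0}]'

```text
clock: 12.63
ee_pos: [454.6, 1.0, 9.2]
tool_rot: [-0.0, 0.681, 0.732, 0.0]
contact_force: [0.3, 0.9, 0.7]
width: 0.1
grip_force: 0.7
```

```bash
python3 face.py
```

```text
face at x=447 134 110.81080404453203
housing 77 392.0183539144971 114.51363479263611 120.34998948901814
face at x=447 102 -10.410346407751026
housing 65 400.5959080746239 -6.972258954436121 -1.0257961730187768
[454.6   1.    9.2]
```

Call:
play_rows --commands '[{"linear": [0.001, -0.012, 0], "turn": 0}, {"linear": [0.001, -0.012, 0], "turn": 0}]'

```text
clock: 12.85
ee_pos: [454.6, 0.7, 9.2]
tool_rot: [-0.001, 0.681, 0.732, 0.0]
contact_force: [-0.8, 5.2, 0.6]
width: -0.1
grip_force: 2.5
```

Call:
play_rows --commands '[{"linear": [0.001, -0.01, 0], "turn": 0}, {"linear": [0.001, -0.01, 0], "turn": 0}]'

```text
clock: 13.02
ee_pos: [454.6, 0.6, 9.2]
tool_rot: [-0.001, 0.681, 0.732, 0.001]
contact_force: [0.4, 8.2, 2.2]
width: 0.0
grip_force: 4.0
```

The force rises steeply with no motion (8.2 N in 0.1 mm), just where the stop came to rest after the drop, so the pin is seated against the high ridge. I'll back off and lift clear.

Call:
play_rows --commands '[{"linear": [-0.01, 0.15, 0], "turn": 0}, {"linear": [-0.03, 0.4, 0], "turn": 0}, {"linear": [-0.04, 0.6, 0.1], "turn": 0}, {"linear": [-0.05, 0.7, 0.5], "turn": 0}, {"linear": [-0.05, 0.7, 1], "turn": 0}]'

```text
clock: 13.43
ee_pos: [447.1, 56.5, 87.0]
tool_rot: [-0.003, 0.681, 0.733, -0.002]
contact_force: [0.7, 0.1, 0.5]
width: -0.2
grip_force: 0.0
```

Call:
play_rows --commands '[{"linear": [-0.3, 0.4, 0.5], "turn": 0}, {"linear": [-0.6, 0.8, 1], "turn": 0}, {"linear": [-0.6, 1, 1], "turn": 0}, {"linear": [-0.6, 1, 1], "turn": 0}]'

```text
clock: 13.77
ee_pos: [404.0, 139.5, 174.6]
tool_rot: [0.002, 0.68, 0.733, 0.004]
contact_force: [1.0, 0.0, 0.4]
width: 0.2
grip_force: 0.0
```

```bash
sed -i 's/T\[1\]-15/-10/' face.py; python3 face.py; python3 look.py; python3 - <<'E'
from plant import *
import cv2
im,d=optics.capture('side');im=im[:,:,::-1];cv2.imwrite('pics/side5c.png',cv2.resize(im[150:290,250:370],None,fx=4,fy=4,interpolation=cv2.INTER_CUBIC))
E
```

```text
face at x=447 134 110.81080404453203
housing 77 392.0183539144971 114.51363479263611 120.34998948901814
face at x=447 114 -10.433773453732174
housing 62 400.62230157684087 -6.85430450789314 -2.1779816733137247
[403.9 137.3 172.2]
[403.9 137.3 172.2] [ 0.9 -0.9 -0.4]
stop_push [(0.85, [456, -13, 58])]
pin_tip [(0.4, [401, -16, 28])]
notch [(0.56, [399, -19, 22]), (0.37, [466, -62, 30])]
high_ridge [(0.62, [399, -27, 34])]
tin_a_mid [(0.57, [464, -64, 30])]
```

View pics/side5c.png

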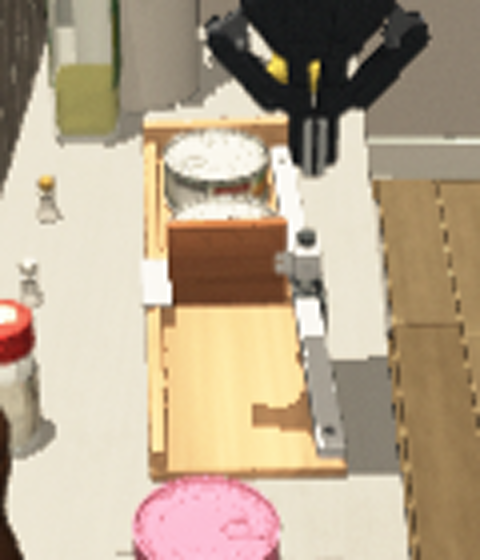

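The picture shows the stop at (228,262) with its housing at (305,265) over the clip. Both tins stand upright behind it, the pink tin is in place and the hand is clear. The stop held its position after release (face -10.4 mm before and after).

```bash
python3 -c "
from plant import *
print(ticket.close_job())"
```

```text
the job is handed in; nothing more can be done
None
```

The job is handed in: going by the force drop, the firm seat at 8 N and the camera, the pin is in the notch and not over the high ridge, with the tins upright, the hand clear and the pink look-alike untouched, though my first pass missed the stop (tips really about 42 mm higher than reported) and touched nothing.

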